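Start the toast: press the toaster's lever down until it latches

TASK

Two slices of bread stand in the toaster: start the toast. With the fingertips on top of the front lever, press it gently all the way down until it latches and the bread stays down, then withdraw the hand clear of everything. Grasp, lift or shove nothing, and leave the browning dial, the bread and everything else on the worktop alone.

Things in the scene. Friction and masses are not known exactly. Their poses are not given: they have to be found in the camera images.
- toaster: Grey-blue two-slot toaster, loose, 1.4 kg, standing askew: yaw -0.75 +- 0.2, lever end towards the robot and its right. Origin on the worktop. Own -y points out of the lever end, z up. In this frame the housing spans x -201..-36, y -124 (end face)..148, z 0..179 mm; the cord lies at the +x side. A vertical push under 10 N on the lever neither tips nor slides it.
- lever_pad (a point): Centre of the lever's top face (moves with it), toaster axes; up: toaster x -118, y -135, z 148 mm. Black tab 40 mm wide (x), 13 thick, 24 out of the face. The housing rises 31 mm above it when up, 96 when down: a hand straight above would hit the housing, so tilt the fingers 25-35 degrees, pointing down and at the toaster, hand leaning away.
- toaster_lever (a joint): Lever travel, m: 0 up (start), 0.065 lower stop, straight down. A spring pushes it up (0.9 N at the top, 2.7 N at the bottom); from 0.042 to 0.056 a sprung catch adds up to 1.3 N, so about 4 N presses it home. Pressed past 0.062 it is caught and rests at 0.061 when let go; let go earlier, it springs back to 0. The stop itself is hard.
- toaster_dial: Black browning dial on the same end face, below the lever and right of it as one faces that end: 26 mm across, 14 mm out, centre at toaster x -86, z 52 mm (top 65 mm; underside of the lowered lever 70 mm). The pose has the toaster's origin. It turns at a touch; leave it alone.
- bread: Two slices of white bread in the slots (x -146 and -90, y -43..71 mm in the toaster's frame), tops 31 mm above the housing; they ride down with the lever. The pose is the toaster's frame lowered by the lever's travel. Leave alone.
- mug: White patterned mug, 92 mm wide, 127 mm with the handle, 95 mm high; origin under its centre. Stands near the lever end. Leave alone.
- timer: Red and white kitchen timer, 69 mm across, 56 mm high; origin under its centre. Stands near the lever end. Leave alone.
- salt: Salt shaker, 44 mm across, 90 mm high; origin under its centre. Stands right of the lever end. Leave alone.
- pepper: Dark wooden pepper mill, 58 mm across, 170 mm high; origin under its centre. Stands beside the toaster, right of the lever end. Leave alone.
- tomato: Tomato, 55 mm, on the chopping board at the right (board 250 x 360 x 22 mm); origin under it. Leave alone.
- peeler: Yellow-handled peeler, 170 x 25 x 18 mm, on the chopping board; origin under its centre. Leave alone.
- jar: Spice jar with a mustard-yellow cap, 42 mm wide, 96 mm high, at the left; origin under its centre. Leave alone.
- tin: Flat tin, 86 mm across, 40 mm high, at the left; origin under its centre. Leave alone.

How it is judged:
By the outcome, as a careful person would: the job done as asked, in the order asked, and still so for the second after the job is handed in, with the robot touching nothing.
It also fails if it takes over 32 s, if anything falls off the work surface, if the arm or the gripper's body presses on something with over 40 N, if the wrist force passes 120 N, or if a joint passes its speed limit or range.

ROBOT

A 6-joint arm with a two-finger parallel gripper is mounted at the origin on a cart in front of the work surface, level with it; the furniture and walls round the work are solid. World frame = base frame: x ahead of the robot, y to its left, z up, the work surface at z = 0. Lengths are in m, angles in rad, forces in N, time in s.
With the tool pointing down it reaches from about 0.375 to 0.9 m from the base axis. Payload 3.1 kg.
Tool frame: the origin (TCP) lies between the finger pads; the fingertips stand manip.nose_length ahead of it and the grasp point (between the pads) lies 5 mm behind it (manip.nose_length is the distance from the TCP to the fingertips, in m); z points along the fingers, y is the line along which they close (so a half turn about z gives the same grasp; the last joint's range is limited). The gripper opens to 85 mm and grips with 20 to 120 N. Pads are 22 mm wide; open, the fingers measure 114 mm over their backs; the gripper's body (76 mm by 85 mm) begins 54 mm behind the grasp point. The pads swing forward as they close: fully open they stand 13 mm farther back than shut.
Start: joints at [-1.476, 0.527, 1.433, -0, 1.181, -0.178], TCP at [0.168, -0.602, 0.245] pointing down, gripper open.
Joint ranges: [-3.08, 3.08], [-0.75, 2.2], [0.22, 2.44], [-1.43, 4.57], [0, 2.65], [-2.85, 2.85]. Speed limits (rad/s): [2.79, 2.79, 3.14, 3.14, 3.14, 3.14].

INTERFACE

Orientations are given as a unit quaternion [x, y, z, w].
In Python, from station import monitor, eyes, job, manip gives the robot as it stands.
- The arm moves only by the shell command python3 -m pendant 'ROWS' [FORCE]. ROWS is JSON, a list that holds one entry, the list of rows, each a list of 7 numbers: the shift along the tool's x, y, z as a fraction of full scale, then the turn, a rotation vector about the tool's x, y, z as a fraction of full scale, then the opening, from 0 (shut) to 1 (fully open). A call has 1 to 20 rows; each row shifts and turns the commanded pose from where the row before left it, along the tool's axes as they then stand; what a row does not reach is not made up. Full scale, the value 1, is 800 mm for a shift and 0.12 rad for a turn. A row lasts 1/10 s, in which the tool goes at most 50 mm and 8.59 degrees, less where a joint would pass 70% of its speed; a pose out of reach is approached as far as the arm can. A call with a number of a shift or a turn outside -1 to 1 is refused whole. A call with a gripper value outside its range is refused whole. The fingers move at their own pace and stop on an object; FORCE is the grip in N (left out, the last holds). Time passes only in rows, so rows that do not move let the fingers close. It gives the time, the measured TCP pose, the force, the opening and the grip force at its end, in the units of the state.
- monitor.sense(): the state, without advancing time (a new reading comes with each control period).
- eyes.snapshot(name): name is "side" or "top"; returns a dict with "pixels" (480x640x3 uint8, red, green, blue), "depth" (480x640 float32, m along the optical axis (not along the pixel's ray), 0 where there is no reading), "intrinsics" (3x3 intrinsics, pixels), "eye" and "attitude" of the camera in the world. Camera axes: x right, y down, z forward; pixel columns grow to the right and rows downward; lengths in m; the calibration is good to about 2 mm. A picture is of the moment at which its call begins.
- job.sign_off(): hands the job in; it is judged then, once.
The state is a dict: "t": time; "q": joint angles; "qd": joint speeds; "tau": joint torques, N m; "tcp_pos": TCP position; "tool_rot": TCP orientation; "force": force on the tool from outside, world axes, zero at the start; "ft_torque": the same for the moment, N m; "finger_gap": opening from 0.0 (shut) to 1.0 (fully open); "gripper_force": force on a finger pad.
Only numpy, scipy, OpenCV 4.12 (cv2) and the standard library are available. Lean on these libraries where they do the work, as an engineer would, in place of code of your own. Each camera call takes 0.05 s, during which the arm holds its last target. There are 200 camera calls.

## Working session

There is one attempt and no reset: what is moved stays moved. The work goes in short steps, Python scripts to look and compute and a shell command to move; the robot and the scene stay as the last step left them, time stands still between calls to the robot, and variables do not carry over. Pictures are saved under pics/ and viewed, at most 10 in all, crops included, and the job is handed in when it is done.

```bash
ls; mkdir -p pics
python3 - <<'E'
from station import monitor, eyes, job, manip
import cv2,numpy as np
s=monitor.sense();print(s, manip.nose_length)
for n in("side","top"):
    d=eyes.snapshot(n);cv2.imwrite(f"pics/{n}0.png",d["pixels"][:,:,::-1]);np.savez(f"{n}0.npz",**d)
    print(n,d["intrinsics"],d["eye"],d["attitude"])
E
```

```text
pics
{'t': 0.0, 'q': array([-1.47650283e+00,  5.28474722e-01,  1.43389690e+00,  1.08683008e-05,
        1.18139321e+00, -1.78523226e-01]), 'qd': array([ 6.53067733e-04, -1.28293694e-03,  1.16146897e-05,  9.66013453e-04,
        8.39976510e-04, -5.77198974e-04]), 'tau': array([ 4.76211117e-04, -4.42345798e+01, -1.78025508e+01, -2.07645662e-04,
        8.64404807e-03,  1.36957266e-05]), 'tcp_pos': array([ 0.16835516, -0.60119093,  0.24433005]), 'tool_rot': array([ 9.90710494e-01,  1.35983594e-01,  5.07475381e-05, -1.08491292e-03]), 'force': array([-0.31372683,  0.42015772,  0.25625142]), 'ft_torque': array([-0.00610304, -0.00122142,  0.01169056]), 'gripper_force': 0.0, 'finger_gap': 0.9990449775001561} 0.014
side [[469.15986169   0.         323.5138709 ]
 [  0.         469.15986169 233.17029649]
 [  0.           0.           1.        ]] [ 0.12126046 -1.09646948  0.79271945] [ 0.8510117  -0.18987377  0.09655068 -0.48000522]
top [[452.28582455   0.         311.34835333]
 [  0.         452.28582455 240.80957183]
 [  0.           0.           1.        ]] [ 0.27819871 -0.02595877  1.61430266] [-0.69708382  0.7105686  -0.0697156   0.06562119]
```

View pics/side0.png

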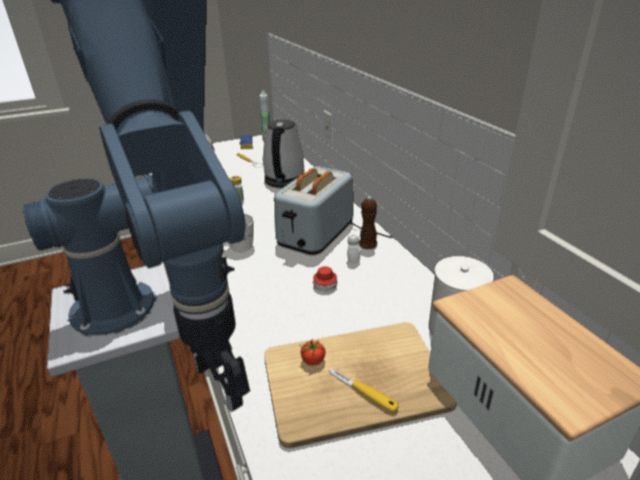

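View pics/top0.png

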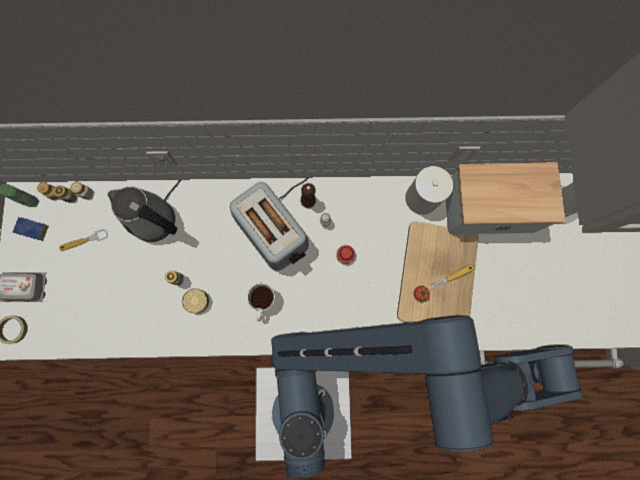

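Side view: toaster with the lever at about (290,213), dial (302,243), timer (325,278), mug (243,232). Top view: toaster at about (270,225), lever (297,257), mug (261,297), timer (346,255), salt (326,218).

```bash
cat > h.py <<'E'
import numpy as np,cv2
from scipy.spatial.transform import Rotation as R
def cloud(d):
    K=d["intrinsics"];v,u=np.mgrid[:480,:640];z=d["depth"]
    c=np.stack([(u-K[0,2])/K[0,0]*z,(v-K[1,2])/K[1,1]*z,z],-1)
    return c@R.from_quat(d["attitude"]).as_matrix().T+d["eye"]
def load(n): return dict(np.load(n))
E
python3 - <<'E'
from h import *
d=load("top0.npz");P=cloud(d);z=P[...,2]
for n,(u,v) in dict(mug=(261,297),timer=(346,255),salt=(326,218),pepper=(309,190),table=(380,250)).items(): print(n,P[v,u].round(3))
roi=np.zeros(z.shape,bool);roi[175:275,225:315]=1
for lo,hi in((.06,.19),(.1,.19),(.165,.19)):
    m=roi&(z>lo)&(z<hi)
    n,l,st,_=cv2.connectedComponentsWithStats(m.astype(np.uint8));k=1+st[1:,4].argmax()
    r=cv2.minAreaRect(P[l==k][:,:2].astype(np.float32)*1000);print(lo,r,np.percentile(z[l==k],[5,50,95]))
for nm in("top","side"):
    d=load(nm+"0.npz");P=cloud(d);g=d["pixels"].max(-1)
    m=np.zeros(g.shape,bool)
    if nm=="top": m[243:270,283:312]=1
    else: m[195:250,270:320]=1
    m&=(g<45)
    n,l,st,c=cv2.connectedComponentsWithStats(m.astype(np.uint8))
    for k in range(1,n):
        if st[k,4]>8: q=P[l==k];print(nm,st[k],c[k],np.median(q,0).round(3),q.min(0).round(3),q.max(0).round(3))
im=cv2.imread("pics/side0.png")[170:260,250:370];cv2.imwrite("pics/c1.png",cv2.resize(im,None,fx=5,fy=5,interpolation=2))
E
```

```text
mug [0.388 0.138 0.057]
timer [ 0.529 -0.158  0.051]
salt [ 0.654 -0.09   0.088]
pepper [ 0.734 -0.033  0.159]
table [ 0.553 -0.287 -0.001]
0.06 ((613.2811279296875, 99.01657104492188), (288.4493103027344, 157.9339599609375), 36.51226806640625) [0.07571751 0.17678713 0.18354464]
0.1 ((613.5935668945312, 98.59921264648438), (288.4393615722656, 156.8970947265625), 36.46884536743164) [0.1276567  0.17724408 0.18366145]
0.165 ((626.9314575195312, 105.74627685546875), (258.4828186035156, 152.33419799804688), 36.42256546020508) [0.17070312 0.17829715 0.18382338]
top [289 251  16  13 104] [295.66346154 256.75      ] [0.51  0.017 0.147] [ 0.278 -0.026  0.059] [0.543 0.04  1.614]
side [283 211  13  11  71] [289.15492958 214.90140845] [0.507 0.009 0.146] [ 0.492 -0.008  0.117] [0.524 0.029 0.15 ]
side [279 239  26  11  90] [295.21111111 244.74444444] [0.525 0.003 0.027] [ 0.488 -0.022  0.015] [0.54  0.066 0.064]
```

View pics/c1.png

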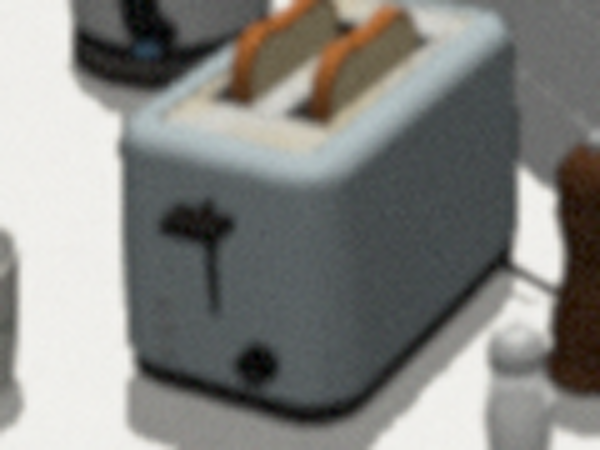

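Crop shows the lever tab at crop (198,222) on its slot and the dial at (257,365). Depth gives lever ≈ (0.510, 0.018, 0.148), consistent with the housing rectangle, yaw ≈ -0.934.

```bash
cat >> h.py <<'E'
YAW=-0.934; PAD=np.array([.510,.018,.148])
ex=np.array([np.cos(YAW),np.sin(YAW),0]);ey=np.array([-ex[1],ex[0],0]);ez=np.array([0,0,1.])
def goal(out,up,tilt=30,side=0):   # fingertip centre rel. to pad: outwards, up
    a=np.radians(tilt);tz=np.sin(a)*ey-np.cos(a)*ez
    T=np.stack([np.cross(ex,tz),ex,tz],1)
    return PAD-out*ey+up*ez+side*ex-.014*tz,T
def todo(out,up,tilt=30,side=0):
    from station import monitor
    s=monitor.sense();p,T=goal(out,up,tilt,side);M=R.from_quat(s["tool_rot"])
    tip=s["tcp_pos"]+.014*M.as_matrix()[:,2]-PAD
    print("t",s["t"],"tip rel pad: x %.4f out %.4f up %.4f"%(tip@ex,-tip@ey,tip[2]),"F",s["force"].round(2),"gap",round(s["finger_gap"],2),"q",s["q"].round(2))
    print("shift/FS",(M.inv().apply(p-s["tcp_pos"])/.8).round(4),"turn/FS",((M.inv()*R.from_matrix(T)).as_rotvec()/.12).round(3))
E
python3 -c "
from h import *;todo(.07,.12)"
```

```text
t 0.1 tip rel pad: x 0.2947 out 0.6429 up 0.0824 F [0.33 0.36 0.73] gap 1.0 q [-1.48  0.53  1.43 -0.    1.18 -0.18]
shift/FS [ 0.5299 -0.5962 -0.0433] turn/FS [ 0.779  4.309 -2.968]
```

```bash
python3 -m pendant '[[[0.01,-0.011,-0.003,0,0,0,0],[0.03,-0.034,-0.003,0,0,0,0],[0.03,-0.034,-0.003,0,0,0,0],[0.03,-0.034,-0.003,0,0,0,0],[0.03,-0.034,-0.003,0,0,0,0],[0.03,-0.034,-0.003,0,0,0,0],[0.03,-0.034,-0.003,0,0,0,0],[0.03,-0.034,-0.003,0,0,0,0],[0.03,-0.034,-0.003,0,0,0,0],[0.03,-0.034,-0.003,0,0,0,0],[0.03,-0.034,-0.003,0,0,0,0],[0.03,-0.034,-0.003,0,0,0,0],[0.03,-0.034,-0.002,0,0,0,0],[0.03,-0.034,-0.002,0,0,0,0],[0.03,-0.034,-0.002,0,0,0,0],[0.03,-0.034,-0.002,0,0,0,0],[0.03,-0.034,0,0,0,0,0],[0.03,-0.034,0,0,0,0,0],[0.01,-0.01,0,0,0,0,0],[0,0,0,0,0,0,0]]]' 20; python3 -c "
from h import *;todo(.07,.12)"
```

```text
t: 2.1
tcp_pos: [0.4474, -0.0247, 0.2805]
tool_rot: [0.99, 0.138, -0.0, 0.0]
force: [-0.3, 0.1, 0.7]
finger_gap: 0.003
gripper_force: 0.0
t 2.1 tip rel pad: x -0.0029 out 0.0757 up 0.1185 F [-0.3   0.05  0.68] gap 0.0 q [-0.31  0.24  1.81 -0.    1.09  0.99]
shift/FS [-0.0002  0.0039  0.0004] turn/FS [ 0.786  4.318 -2.935]
```

```bash
python3 -m pendant '[[[0,0.0039,0,0.13,0.72,-0.49,0],[0,0,0,0.13,0.72,-0.49,0],[0,0,0,0.13,0.72,-0.49,0],[0,0,0,0.13,0.72,-0.49,0],[0,0,0,0.13,0.72,-0.49,0],[0,0,0,0.13,0.72,-0.49,0],[0,0,0,0,0,0,0],[0,0,0,0,0,0,0]]]'; python3 -c "
from h import *;todo(.002,.035)"
```

```text
t: 2.9
tcp_pos: [0.4479, -0.0304, 0.2804]
tool_rot: [0.919, 0.299, 0.245, -0.08]
force: [0.4, 0.5, -0.0]
finger_gap: -0.002
gripper_force: 0.0
t 2.9 tip rel pad: x 0.0020 out 0.0717 up 0.1202 F [ 0.43  0.5  -0.05] gap -0.0 q [-0.65  0.16  2.07  0.67  0.87 -0.14]
shift/FS [ 0.0224 -0.0031  0.1358] turn/FS [ 0.03   0.015 -0.057]
```

```bash
python3 -m pendant '[[[0.0055,-0.0007,0.034,0.03,0,-0.05,0],[0.0055,-0.0007,0.034,0,0,0,0],[0.0055,-0.0007,0.034,0,0,0,0],[0.0055,-0.0006,0.033,0,0,0,0],[0,0,0,0,0,0,0],[0,0,0,0,0,0,0]]]'
python3 - <<'E'
from h import *;todo(.002,.01)
from station import eyes
a=eyes.snapshot("side");b=eyes.snapshot("top")
A=cv2.resize(a["pixels"][160:260,240:340],None,fx=4,fy=4,interpolation=2)
B=cv2.resize(b["pixels"][210:310,240:340],None,fx=4,fy=4,interpolation=2)
cv2.imwrite("pics/c2.png",np.hstack([A,B])[:,:,::-1])
E
```

```text
t: 3.5
tcp_pos: [0.5029, 0.0144, 0.1959]
tool_rot: [0.917, 0.305, 0.245, -0.081]
force: [-0.4, -0.8, -0.5]
finger_gap: -0.001
gripper_force: 0.0
t 3.5 tip rel pad: x -0.0013 out 0.0008 up 0.0357 F [-0.44 -0.79 -0.49] gap -0.0 q [-0.46  0.39  2.07  0.88  0.62 -0.26]
shift/FS [-0.0174  0.0016  0.0271] turn/FS [-0.02   0.004  0.04 ]
```

View pics/c2.png

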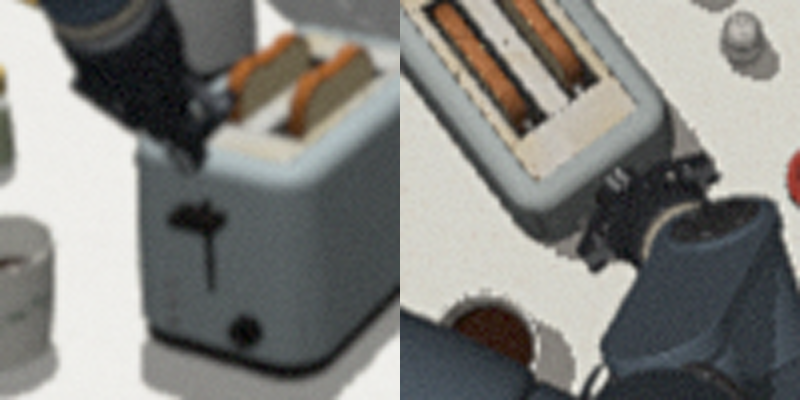

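The fingertips (left crop, about (190,165)) are above the lever (198,217). I'll check the hand-to-housing clearance in depth before descending.

Run:
```python
from h import *
from station import eyes
for n in("side","top"):
    d=eyes.snapshot(n);P=cloud(d);q=P-PAD;x=q@ex;o=-q@ey;z=P[...,2]
    dark=d["pixels"].max(-1)<95
    for lo in np.arange(.16,.36,.02):
        m=(z>lo)&(z<lo+.02)&(abs(x)<.07)&(o>-.03)&(o<.2)&(dark if lo<.22 else True)
        if m.sum()>3:print(n,round(lo,2),m.sum(),"out min/p5 %.3f %.3f max %.3f x %.3f %.3f"%(o[m].min(),np.percentile(o[m],5),o[m].max(),x[m].min(),x[m].max()))
```

```text
side 0.16 35 out min/p5 -0.029 -0.021 max 0.008 x -0.060 0.069
side 0.18 31 out min/p5 0.007 0.008 max 0.024 x -0.006 0.014
side 0.2 34 out min/p5 0.008 0.014 max 0.036 x -0.005 0.030
side 0.22 101 out min/p5 0.017 0.021 max 0.053 x -0.040 0.045
side 0.24 137 out min/p5 0.017 0.045 max 0.069 x -0.061 0.061
side 0.26 139 out min/p5 0.035 0.040 max 0.098 x -0.058 0.063
side 0.28 151 out min/p5 0.049 0.056 max 0.112 x -0.016 0.042
side 0.3 202 out min/p5 0.047 0.061 max 0.124 x -0.022 0.039
side 0.32 199 out min/p5 0.054 0.069 max 0.131 x -0.025 0.041
side 0.34 203 out min/p5 0.061 0.071 max 0.142 x -0.024 0.036
top 0.16 47 out min/p5 -0.028 -0.026 max -0.016 x -0.070 0.067
top 0.18 5 out min/p5 -0.008 -0.008 max -0.000 x -0.011 0.010
top 0.2 14 out min/p5 0.000 0.000 max 0.019 x -0.014 0.011
top 0.22 54 out min/p5 0.008 0.010 max 0.031 x -0.034 0.034
top 0.24 80 out min/p5 0.015 0.017 max 0.055 x -0.061 0.060
top 0.26 128 out min/p5 0.022 0.026 max 0.060 x -0.062 0.060
top 0.28 23 out min/p5 0.042 0.042 max 0.064 x -0.041 0.042
top 0.3 23 out min/p5 0.033 0.035 max 0.075 x -0.038 0.034
top 0.32 77 out min/p5 0.035 0.036 max 0.080 x -0.038 0.034
top 0.34 103 out min/p5 0.045 0.048 max 0.076 x -0.036 0.032
```

Clear throughout (tip edge about 3 mm from the face); shift 2.5 mm outward and descend.

```bash
python3 -m pendant '[[[-0.0027,0.0016,-0.0016,0,0,0,0],[-0.0055,0,0.0095,0,0,0,0],[-0.0055,0,0.0095,0,0,0,0],[-0.005,0,0.0087,0,0,0,0],[0,0,0,0,0,0,0],[0,0,0,0,0,0,0]]]'; python3 -c "
from h import *;todo(.0035,.0055)"
python3 -m pendant '[[[-0.0019,0,0.0032,0,0,0,0],[-0.0019,0,0.0032,0,0,0,0],[-0.0019,0,0.0032,0,0,0,0],[-0.0019,0,0.0032,0,0,0,0],[0,0,0,0,0,0,0],[0,0,0,0,0,0,0]]]'; python3 -c "
from h import *;todo(.0035,-.0545)"
```

```text
t: 4.3
tcp_pos: [0.5016, 0.0109, 0.1706]
tool_rot: [0.917, 0.304, 0.246, -0.081]
force: [0.0, 0.2, -0.0]
finger_gap: -0.001
gripper_force: 0.0
t 4.3 tip rel pad: x 0.0008 out 0.0040 up 0.0105 F [ 0.04  0.24 -0.02] gap -0.0 q [-0.47  0.45  2.1   0.98  0.57 -0.38]
shift/FS [-0.0026 -0.001   0.0057] turn/FS [-0.005 -0.004  0.027]
t: 4.9
tcp_pos: [0.5016, 0.0111, 0.1582]
tool_rot: [0.917, 0.304, 0.246, -0.081]
force: [-0.1, -0.6, 0.7]
finger_gap: -0.002
gripper_force: 0.3
t 4.9 tip rel pad: x 0.0006 out 0.0038 up -0.0019 F [-0.12 -0.61  0.71] gap -0.0 q [-0.47  0.48  2.11  1.04  0.55 -0.45]
shift/FS [-0.0325 -0.0008  0.0572] turn/FS [-0.009 -0.001  0.03 ]
```

```bash
python3 -m pendant '[[[-0.0019,0,0.0032,0,0,0,0],[-0.0019,0,0.0032,0,0,0,0],[-0.0019,0,0.0032,0,0,0,0],[-0.0019,0,0.0032,0,0,0,0],[-0.0019,0,0.0032,0,0,0,0],[-0.0019,0,0.0032,0,0,0,0],[-0.0019,0,0.0032,0,0,0,0],[0,0,0,0,0,0,0],[0,0,0,0,0,0,0]]]'
python3 - <<'E'
from h import *;todo(.0035,-.0545)
from station import eyes
a=eyes.snapshot("side");b=eyes.snapshot("top")
A=cv2.resize(a["pixels"][160:260,240:340],None,fx=4,fy=4,interpolation=2)
B=cv2.resize(b["pixels"][180:280,220:320],None,fx=4,fy=4,interpolation=2)
cv2.imwrite("pics/c3.png",np.hstack([A,B])[:,:,::-1])
E
```

```text
t: 5.8
tcp_pos: [0.5012, 0.011, 0.1373]
tool_rot: [0.917, 0.304, 0.246, -0.081]
force: [0.8, 0.5, 1.2]
finger_gap: 0.001
gripper_force: 0.6
t 5.8 tip rel pad: x 0.0004 out 0.0042 up -0.0228 F [0.75 0.46 1.24] gap 0.0 q [-0.47  0.53  2.13  1.14  0.52 -0.56]
shift/FS [-0.0191 -0.0005  0.0348] turn/FS [-0.012 -0.     0.03 ]
```

View pics/c3.png

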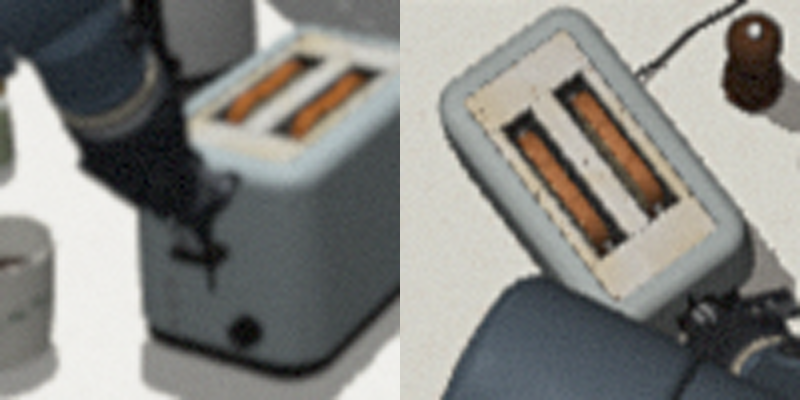

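Left crop: fingertips sit on the lever at (205,250), now lowered; bread has sunk to just above the housing. Continue.

```bash
python3 -m pendant '[[[-0.0019,0,0.0032,0,0,0,0],[-0.0019,0,0.0032,0,0,0,0],[-0.0019,0,0.0032,0,0,0,0],[-0.0019,0,0.0032,0,0,0,0],[-0.0019,0,0.0032,0,0,0,0],[-0.0019,0,0.0032,0,0,0,0],[-0.0019,0,0.0032,0,0,0,0],[-0.0019,0,0.0032,0,0,0,0],[-0.0019,0,0.0032,0,0,0,0],[0,0,0,0,0,0,0],[0,0,0,0,0,0,0]]]'; python3 -c "
from h import *;todo(.0035,-.0595)"
python3 -m pendant '[[[-0.0012,0,0.0022,0,0,0,0],[-0.0012,0,0.0022,0,0,0,0],[0,0,0,0,0,0,0],[0,0,0,0,0,0,0]]]'; python3 -c "
from h import *;todo(.0035,-.0595)"
```

```text
t: 7.0
tcp_pos: [0.501, 0.0109, 0.1105]
tool_rot: [0.917, 0.304, 0.246, -0.081]
force: [2.2, 0.8, 2.2]
finger_gap: 0.0
gripper_force: 1.1
t 7.0 tip rel pad: x 0.0004 out 0.0044 up -0.0496 F [2.2  0.82 2.23] gap 0.0 q [-0.47  0.6   2.14  1.28  0.49 -0.73]
shift/FS [-0.0052 -0.0005  0.0113] turn/FS [-0.012 -0.001  0.031]
t: 7.4
tcp_pos: [0.5008, 0.0108, 0.1063]
tool_rot: [0.917, 0.304, 0.245, -0.081]
force: [0.6, 0.2, 0.5]
finger_gap: -0.001
gripper_force: 0.3
t 7.4 tip rel pad: x 0.0003 out 0.0047 up -0.0538 F [0.65 0.2  0.46] gap -0.0 q [-0.47  0.61  2.15  1.3   0.48 -0.75]
shift/FS [-0.0022 -0.0004  0.0069] turn/FS [-0.011  0.007  0.03 ]
```

Force dropped; check whether the lever was lost or caught.

Run:
```python
from h import *;todo(.0035,-.0545)
from station import eyes
a=eyes.snapshot("side");b=eyes.snapshot("top")
A=cv2.resize(a["pixels"][180:255,260:335],None,fx=5.33,fy=5.33,interpolation=2)
B=cv2.resize(b["pixels"][180:280,220:320],None,fx=4,fy=4,interpolation=2)
cv2.imwrite("pics/c4.png",np.hstack([A[:399],B[:399]])[:,:,::-1])
```

```text
t 7.4 tip rel pad: x 0.0003 out 0.0047 up -0.0538 F [0.65 0.2  0.46] gap -0.0 q [-0.47  0.61  2.15  1.3   0.48 -0.75]
shift/FS [ 0.0009 -0.0004  0.0015] turn/FS [-0.011  0.007  0.03 ]
```

View pics/c4.png

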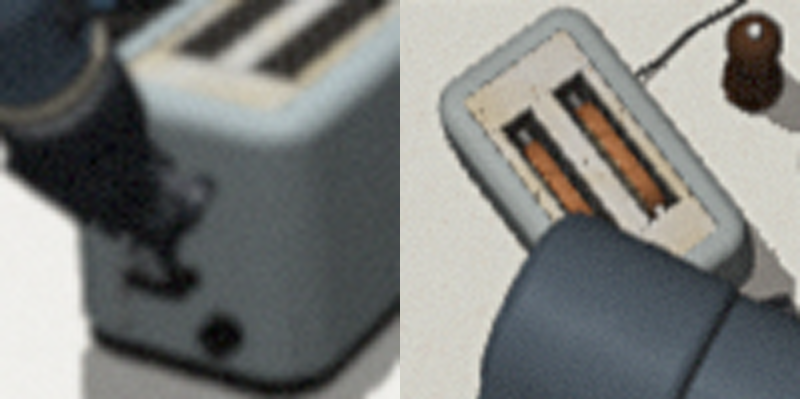

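The fingertips are still on the lever (left crop (160,275)), bread is down; the catch snap explains the drop. Continue in 1 mm steps to the stop.

```bash
for i in 1; do python3 -m pendant '[[[-0.0006,0,0.0011,0,0,0,0],[-0.0006,0,0.0011,0,0,0,0],[-0.0006,0,0.0011,0,0,0,0],[0,0,0,0,0,0,0],[0,0,0,0,0,0,0]]]' | grep -E "force|pos"; done
python3 -m pendant '[[[-0.0006,0,0.0011,0,0,0,0],[-0.0006,0,0.0011,0,0,0,0],[0,0,0,0,0,0,0],[0,0,0,0,0,0,0]]]' | grep -E "force|pos"; python3 -c "
from h import *;todo(.0035,-.0595)"
```

```text
tcp_pos: [0.5011, 0.011, 0.1035]
force: [-0.1, -0.3, -0.9]
gripper_force: 0.0
tcp_pos: [0.5013, 0.011, 0.1017]
force: [-0.8, -0.6, 2.4]
gripper_force: 1.2
t 8.4 tip rel pad: x 0.0004 out 0.0042 up -0.0584 F [-0.77 -0.62  2.41] gap -0.0 q [-0.47  0.62  2.15  1.33  0.48 -0.78]
shift/FS [ 0.     -0.0006  0.0016] turn/FS [-0.01  -0.004  0.031]
```

```bash
python3 -m pendant '[[[-0.0006,0,0.0011,0,0,0,0],[0,0,0,0,0,0,0],[0,0,0,0,0,0,0]]]' | grep -E "force|pos"
python3 -m pendant '[[[-0.0006,0,0.0011,0,0,0,0],[0,0,0,0,0,0,0],[0,0,0,0,0,0,0]]]' | grep -E "force|pos"; python3 -c "
from h import *;todo(.0035,-.0595)"
```

```text
tcp_pos: [0.5013, 0.011, 0.1007]
force: [-0.6, -0.4, 1.7]
gripper_force: 1.2
tcp_pos: [0.5013, 0.011, 0.0996]
force: [-0.2, -0.6, 3.2]
gripper_force: 1.2
t 9.0 tip rel pad: x 0.0004 out 0.0042 up -0.0605 F [-0.19 -0.6   3.17] gap -0.0 q [-0.47  0.63  2.15  1.34  0.48 -0.8 ]
shift/FS [ 0.0014 -0.0005 -0.0007] turn/FS [-0.011 -0.001  0.03 ]
```

```bash
python3 -m pendant '[[[-0.0006,0,0.0011,0,0,0,0],[0,0,0,0,0,0,0],[0,0,0,0,0,0,0]]]' | grep -E "force|pos"
python3 -m pendant '[[[-0.0004,0,0.0007,0,0,0,0],[0,0,0,0,0,0,0],[0,0,0,0,0,0,0]]]' | grep -E "force|pos"
```

```text
tcp_pos: [0.5013, 0.011, 0.0988]
force: [-1.5, -0.2, 4.5]
gripper_force: 2.4
tcp_pos: [0.5013, 0.011, 0.0986]
force: [-4.2, -1.6, 9.7]
gripper_force: 4.6
```

Stop reached (force jumped to 9.7 N). Back off along the fingers.

```bash
python3 -m pendant '[[[0.0012,0,-0.0022,0,0,0,0],[0.0012,0,-0.0022,0,0,0,0],[0,0,-0.006,0,0,0,0],[0,0,-0.015,0,0,0,0],[0,0,-0.025,0,0,0,0],[0,0,-0.03,0,0,0,0],[0,0,-0.03,0,0,0,0],[0,0,-0.03,0,0,0,0],[0,0,-0.03,0,0,0,0],[0.015,0,-0.026,0,0,0,0],[0.015,0,-0.026,0,0,0,0],[0.015,0,-0.026,0,0,0,0],[0.005,0,-0.01,0,0,0,0],[0,0,0,0,0,0,0],[0,0,0,0,0,0,0],[0,0,0,0,0,0,0]]]'
python3 - <<'E'
from h import *;todo(.0035,-.0545)
from station import eyes
a=eyes.snapshot("side");b=eyes.snapshot("top")
A=cv2.resize(a["pixels"][170:290,230:350],None,fx=3.33,fy=3.33,interpolation=2)
B=cv2.resize(b["pixels"][180:320,220:360],None,fx=2.857,fy=2.857,interpolation=2)
cv2.imwrite("pics/c5.png",np.hstack([A[:399],B[:399]])[:,:,::-1])
E
```

```text
t: 11.2
tcp_pos: [0.4467, -0.0286, 0.2967]
tool_rot: [0.917, 0.304, 0.245, -0.082]
force: [0.1, 0.2, 1.0]
finger_gap: -0.0
gripper_force: 0.0
t 11.2 tip rel pad: x -0.0002 out 0.0716 up 0.1366 F [0.11 0.21 0.96] gap -0.0 q [-0.65  0.13  2.04  0.65  0.92 -0.1 ]
shift/FS [-0.0455  0.001   0.2494] turn/FS [-0.03   0.007  0.019]
```

View pics/c5.png

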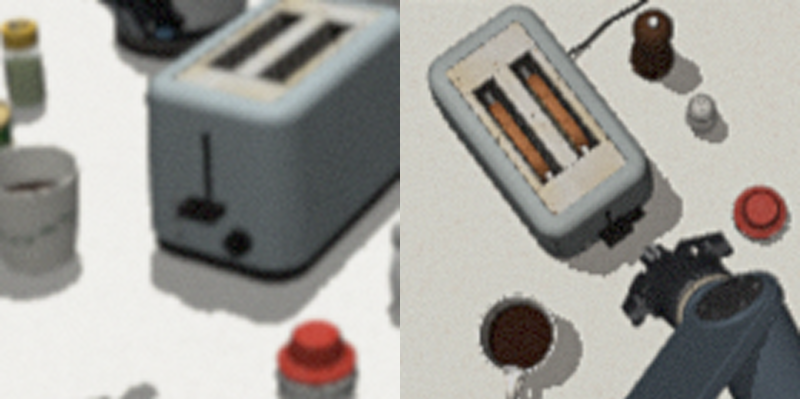

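Lever stays down (left crop (200,208)), the bread is lowered, the dial and the things round it are undisturbed, and the hand is clear, high above the worktop.

```bash
python3 -c "
from station import job;print(job.sign_off())"
```

```text
the job is handed in; nothing more can be done
None
```

The toast is started: I pressed the lever to its stop (peak vertical force read about 10 N), it latched with the bread down, the hand is withdrawn clear, and the job was handed in at about 11 s.

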